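Reverse the press punches from wash rack to tool tray

ROBOT

A 6-joint arm with a two-finger parallel gripper is mounted at the origin on the work surface. World frame = base frame: x ahead of the robot, y to its left, z up, the work surface at z = 0. Lengths are in mm, angles in rad, forces in N, time in s.
With the tool pointing down it reaches from about 300 to 775 mm from the base axis. Payload 14.6 kg.
Tool frame: the origin (TCP) lies on the centre line of the jaws, within the pads' length; the fingertips stand manip.tcp_to_tips ahead of it and the grasp point (between the pads) lies 5 mm behind it (manip.tcp_to_tips is the distance from the TCP to the fingertips, in mm); z points along the fingers, y is the direction in which the jaws open and shut (so a half turn about z gives the same grasp; the last joint's range is limited). The gripper opens to 94 mm and grips with 3 to 60 N. Pads are 16 mm wide; open, the fingers measure 119 mm over their backs; the gripper's body (75 mm by 177 mm) begins 78 mm behind the grasp point.
Start: joints at [-1.405, 0.3, 1.521, -0, 1.321, -0.067], TCP at [126.88, -535.155, 219.446] pointing down, gripper open.
Joint ranges: [-3.03, 3.03], [-0.79, 2.21], [0.23, 2.52], [-1.04, 4.18], [0, 3.07], [-2.55, 2.55]. Speed limits (rad/s): [2.22, 2.22, 2.57, 3.14, 3.14, 3.14].

INTERFACE

Orientations are given as [roll, pitch, yaw] about the fixed x, y, z axes, in that order (R = Rz(yaw) Ry(pitch) Rx(roll)).
In Python, from cell import manip, optics, workorder gives the robot as it stands. The module is installed in compiled form; this text tells all that it offers.
- The arm moves only by the tool jog_arm, never from a script. Its argument "deltas" is text: rows parted by semicolons, each of 5 numbers parted by spaces: the shift along the tool's x, y, z in mm, then the turn about the tool's z in rad, then the finger opening in mm, from 0 to 94. In form: tx ty tz twist grip; .... A call has exactly 10 rows; each row is the pose to reach, as a shift and turn from the pose commanded when the call began, along the tool's axes at that moment; what a row does not reach only later rows make up. A row lasts 1/8 s, in which the tool goes at most 62.5 mm and 10.7 degrees, less where a joint would pass 70% of its speed; a pose out of reach is approached as far as the arm can. A call with a gripper value outside its range is refused whole. The fingers move at their own pace and stop on an object; "squeeze" is the grip in N (left out, the last holds). Time passes only in rows, so rows that repeat a pose let the fingers close, or fill a call up. It gives the time, the measured TCP pose, the force and the opening at its end, in the units of the state.
- manip.read_state(): the state, without advancing time (a new reading comes with each control period).
- optics.camera(name): name is "side" or "top" or "wrist"; returns (picture, depth): 400x640x3 uint8, red, green, blue; 400x640 float32, mm along the optical axis (not along the pixel's ray), 0 where there is no reading.
- optics.get_calibration(name): a dict with "intrinsics" (3x3 intrinsics, pixels), "R" (3x3) and "t" (3): a world point X has camera coordinates R X + t; the wrist camera has in their place "hand_eye" (4x4, takes a point from camera to tool coordinates, whose origin is the TCP and whose axes are the flange's). Camera axes: x right, y down, z forward; pixel columns grow to the right and rows downward; lengths in mm; the calibration is good to about 2 mm. A picture is of the moment at which its call begins: read the wrist's pose just before it. get_calibration takes no time and is no camera call.
- workorder.sign_off(): hands the job in, once; it reports no verdict.
The state is a dict: "clock": time; "joints": joint angles; "qd": joint speeds; "effort": joint torques, N m; "eef_pos": TCP position; "eef_rot": TCP orientation; "wrist_force": force on the tool from outside, world axes, zero at the start; "moment": the same for the moment, N m; "finger_gap": finger opening in mm.
Only numpy, scipy, OpenCV 4.12 (cv2) and the standard library are available. Lean on these libraries where they do the work, as an engineer would, in place of code of your own. Each camera call takes 0.05 s, during which the arm holds its last target.

TASK

Move the four press punches from the cups of the wash rack into the white tool tray, one to a compartment, in reverse order as counted from each rack's black knob: the punch nearest the wash rack's knob goes into the compartment farthest from the tray's knob, and so on until the one farthest from the wash rack's knob stands nearest the tray's knob. Set each down gently, never dropped, standing upright on the compartment's floor, and never let a punch fall over.

Things in the scene. Friction and masses are not known exactly. Their poses are not given: they have to be found in the camera images.
- punch_domed: Loose bare-steel press punch, the domed one, standing upright on a round foot 28 mm in diameter and 16 mm high; 80 mm tall, 24 mm round barrel (16 to 64 mm above the foot), and on top a domed mushroom head 34 mm wide and 16 mm high; about 0.26 kg. Origin: centre of the foot's underside, z up its axis. A grip about 45 mm above the origin suits it.
- punch_square: Loose bare-steel press punch, the square one, standing upright on a round foot 28 mm in diameter and 16 mm high; 74 mm tall, with a square shaft 26 mm wide from 16 mm up to its top, sides along its own x and y, at the start within 0.15 rad of the wash rack's axes; about 0.28 kg. Origin: centre of the foot's underside, z up its axis. A grip about 45 mm above the origin suits it.
- punch_slim: Loose bare-steel press punch, the slim one, standing upright on a round foot 28 mm in diameter and 16 mm high; 84 mm tall, thin round stem 18 mm in diameter from 16 mm up to its flat top; about 0.16 kg. Origin: centre of the foot's underside, z up its axis. A grip about 45 mm above the origin suits it.
- punch_wide: Loose bare-steel press punch, the wide one, standing upright on a round foot 28 mm in diameter and 16 mm high; 64 mm tall, thick round barrel 36 mm in diameter from 16 mm up to its flat top, with a dark 20 mm disc marked on the top; about 0.34 kg. Origin: centre of the foot's underside, z up its axis. A grip about 45 mm above the origin suits it.
- cup_domed: Fixed square dark-steel cup on the wash rack in which the domed punch stands at the start; 50 mm outside, 44 mm inside, 14 mm high, floor 3 mm thick. Origin: centre of its underside, 8 mm above the table; axes as the wash rack's. The four cups look alike and stay where they are: each shows where in the row its punch stood.
- cup_square: Fixed square dark-steel cup on the wash rack in which the square punch stands at the start; 50 mm outside, 44 mm inside, 14 mm high, floor 3 mm thick. Origin: centre of its underside, 8 mm above the table; axes as the wash rack's. The four cups look alike and stay where they are: each shows where in the row its punch stood.
- cup_slim: Fixed square dark-steel cup on the wash rack in which the slim punch stands at the start; 50 mm outside, 44 mm inside, 14 mm high, floor 3 mm thick. Origin: centre of its underside, 8 mm above the table; axes as the wash rack's. The four cups look alike and stay where they are: each shows where in the row its punch stood.
- cup_wide: Fixed square dark-steel cup on the wash rack in which the wide punch stands at the start; 50 mm outside, 44 mm inside, 14 mm high, floor 3 mm thick. Origin: centre of its underside, 8 mm above the table; axes as the wash rack's. The four cups look alike and stay where they are: each shows where in the row its punch stood.
- wash_rack: The rack that the punches start on: fixed aluminium bar 36 x 240 mm, 8 mm thick, carrying the four cups in a row. Origin: centre of the bar's underside on the table; the row runs along its y, cup centres at y = +87, +29, -29 and -87 mm, x = 0. A round black grip knob (24 mm wide, top 28 mm above the table, at y = +140 mm) marks its +y end. The rack may point any way.
- tool_tray: The rack to fill: fixed white open tray 62 x 236 mm, walls 16 mm high and 4 mm thick, floor top 4 mm above the table, split by three cross walls into four compartments about 54 mm square. Origin: centre of its underside on the table; compartment centres at y = +87, +29, -29 and -87 mm, x = 0. It has the same black grip knob (top 28 mm, at y = +140 mm) at its +y end. The tray may point any way. It is the only white rack.
Not all that is in view belongs to the job. What is shaped like the punch_domed but green or orange is not meant. What is shaped like the punch_square but yellow is not meant.

How it is judged (in metres and radians):
At the end, for the whole second after the job is handed in: Each punch stands upright (within 0.1 rad), at rest, foot on the floor of the tray compartment whose place from the tray's knob is the reverse of its cup's place from the wash rack's knob, within 15 mm of the compartment's centre along each tray axis (((y of cup_domed in the frame of wash_rack between 0.072 and 0.102 m and y of punch_domed in the frame of tool_tray between -0.102 and -0.072 m) or (y of cup_domed in the frame of wash_rack between 0.014 and 0.044 m and y of punch_domed in the frame of tool_tray between -0.044 and -0.014 m) or (y of cup_domed in the frame of wash_rack between -0.044 and -0.014 m and y of punch_domed in the frame of tool_tray between 0.014 and 0.044 m) or (y of cup_domed in the frame of wash_rack between -0.102 and -0.072 m and y of punch_domed in the frame of tool_tray between 0.072 and 0.102 m)) and x of punch_domed in the frame of tool_tray between -0.015 and 0.015 m and z of punch_domed in the frame of tool_tray between 0.001 and 0.008 m and angle between each of punch_domed, punch_square, punch_slim, punch_wide's own z axis and vertical below 0.1 rad and linear speed of each of punch_domed, punch_square, punch_slim, punch_wide below 0.02 m/s and ((y of cup_square in the frame of wash_rack between 0.072 and 0.102 m and y of punch_square in the frame of tool_tray between -0.102 and -0.072 m) or (y of cup_square in the frame of wash_rack between 0.014 and 0.044 m and y of punch_square in the frame of tool_tray between -0.044 and -0.014 m) or (y of cup_square in the frame of wash_rack between -0.044 and -0.014 m and y of punch_square in the frame of tool_tray between 0.014 and 0.044 m) or (y of cup_square in the frame of wash_rack between -0.102 and -0.072 m and y of punch_square in the frame of tool_tray between 0.072 and 0.102 m)) and x of punch_square in the frame of tool_tray between -0.015 and 0.015 m and z of punch_square in the frame of tool_tray between 0.001 and 0.008 m and ((y of cup_slim in the frame of wash_rack between 0.072 and 0.102 m and y of punch_slim in the frame of tool_tray between -0.102 and -0.072 m) or (y of cup_slim in the frame of wash_rack between 0.014 and 0.044 m and y of punch_slim in the frame of tool_tray between -0.044 and -0.014 m) or (y of cup_slim in the frame of wash_rack between -0.044 and -0.014 m and y of punch_slim in the frame of tool_tray between 0.014 and 0.044 m) or (y of cup_slim in the frame of wash_rack between -0.102 and -0.072 m and y of punch_slim in the frame of tool_tray between 0.072 and 0.102 m)) and x of punch_slim in the frame of tool_tray between -0.015 and 0.015 m and z of punch_slim in the frame of tool_tray between 0.001 and 0.008 m and ((y of cup_wide in the frame of wash_rack between 0.072 and 0.102 m and y of punch_wide in the frame of tool_tray between -0.102 and -0.072 m) or (y of cup_wide in the frame of wash_rack between 0.014 and 0.044 m and y of punch_wide in the frame of tool_tray between -0.044 and -0.014 m) or (y of cup_wide in the frame of wash_rack between -0.044 and -0.014 m and y of punch_wide in the frame of tool_tray between 0.014 and 0.044 m) or (y of cup_wide in the frame of wash_rack between -0.102 and -0.072 m and y of punch_wide in the frame of tool_tray between 0.072 and 0.102 m)) and x of punch_wide in the frame of tool_tray between -0.015 and 0.015 m and z of punch_wide in the frame of tool_tray between 0.001 and 0.008 m); the robot touches nothing.
It fails at once if a punch falls over (leans more than 0.7 rad) (angle between any of punch_domed, punch_square, punch_slim, punch_wide's own z axis and vertical above 0.7 rad).
It fails at once if a punch is let go over the tray with its foot more than about 20 mm above the compartment floor ((contact force between the fingers and punch_domed below 0.05 N and z of punch_domed in the frame of tool_tray above 0.025 m and x of punch_domed in the frame of tool_tray between -0.03 and 0.03 m and y of punch_domed in the frame of tool_tray between -0.12 and 0.12 m) or (contact force between the fingers and punch_square below 0.05 N and z of punch_square in the frame of tool_tray above 0.025 m and x of punch_square in the frame of tool_tray between -0.03 and 0.03 m and y of punch_square in the frame of tool_tray between -0.12 and 0.12 m) or (contact force between the fingers and punch_slim below 0.05 N and z of punch_slim in the frame of tool_tray above 0.025 m and x of punch_slim in the frame of tool_tray between -0.03 and 0.03 m and y of punch_slim in the frame of tool_tray between -0.12 and 0.12 m) or (contact force between the fingers and punch_wide below 0.05 N and z of punch_wide in the frame of tool_tray above 0.025 m and x of punch_wide in the frame of tool_tray between -0.03 and 0.03 m and y of punch_wide in the frame of tool_tray between -0.12 and 0.12 m)).
It also fails if it takes over 122 s, if anything falls off the work surface, if the arm or the gripper's body presses on something with over 40 N, if the wrist force passes 120 N, or if a joint passes its speed limit or range.

## Working session

There is one attempt and no reset: what is moved stays moved. The work goes in short steps, Python scripts to look and compute and a tool call to move; the robot and the scene stay as the last step left them, time stands still between calls to the robot, and variables do not carry over. Pictures are saved under pics/ and viewed, and the job is handed in when it is done.

Besides the shell and the picture viewer there is one more tool, called after "Emit:" as name(argument=value, ...) on one line, values as JSON. jog_arm: Moves the arm, as the interface text tells. Its arguments: {"type":"object","properties":{"deltas":{"type":"string"},"squeeze":{"type":"number"}},"required":["deltas"]}

```bash
mkdir -p pics; python3 - <<'E'
from cell import manip, optics
import cv2,numpy as np
print(manip.read_state(), manip.tcp_to_tips)
for n in ("top","side","wrist"):
    p,d=optics.camera(n); cv2.imwrite(f"pics/{n}0.png",p[:,:,::-1]); np.savez(f"{n}0.npz",p=p,d=d)
    c=optics.get_calibration(n); print(n,{k:np.round(v,3).tolist() for k,v in c.items()})
E
```

```text
{'clock': 0.0, 'joints': array([-1.40461923e+00,  3.00467109e-01,  1.52160875e+00,  2.46553401e-05,
        1.32067371e+00, -6.65834366e-02]), 'qd': array([-0.00027289, -0.00117554, -0.00092686,  0.00023767, -0.00186986,
       -0.00043721]), 'effort': array([ 1.81740354e-03, -5.31806874e+01, -3.52732480e+01,  7.09049497e-02,
        2.44153087e-02, -1.02508207e-04]), 'eef_pos': array([ 126.83583483, -534.91733297,  218.87680201]), 'eef_rot': array([-3.14043990e+00, -1.00802060e-04,  2.32754359e-01]), 'wrist_force': array([-0.20208625, -0.43660377,  0.00496536]), 'moment': array([0.02377163, 0.03549762, 0.0181854 ]), 'finger_gap': 93.79880586765437} 14.0
top {'intrinsics': [[418.036, 0.0, 326.076], [0.0, 418.036, 198.62], [0.0, 0.0, 1.0]], 'R': [[-0.004, -1.0, -0.011], [-0.993, 0.005, -0.115], [0.115, 0.01, -0.993]], 't': [38.893, 594.708, 1091.945]}
side {'intrinsics': [[416.24, 0.0, 318.351], [0.0, 416.24, 203.109], [0.0, 0.0, 1.0]], 'R': [[-0.811, -0.585, -0.004], [-0.443, 0.618, -0.65], [0.383, -0.526, -0.76]], 't': [494.193, 260.246, 856.545]}
wrist {'intrinsics': [[284.695, 0.0, 319.799], [0.0, 284.695, 199.865], [0.0, 0.0, 1.0]], 'hand_eye': [[-0.0, -0.961, -0.277, 82.025], [1.0, -0.0, -0.0, -0.504], [0.0, -0.277, 0.961, -164.447], [0.0, 0.0, 0.0, 1.0]]}
```

View pics/top0.png

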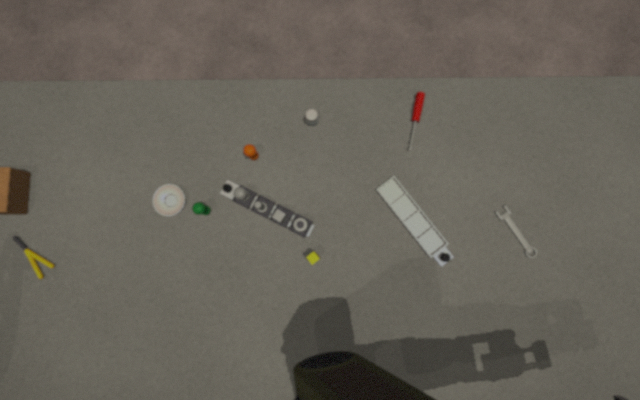

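View pics/side0.png

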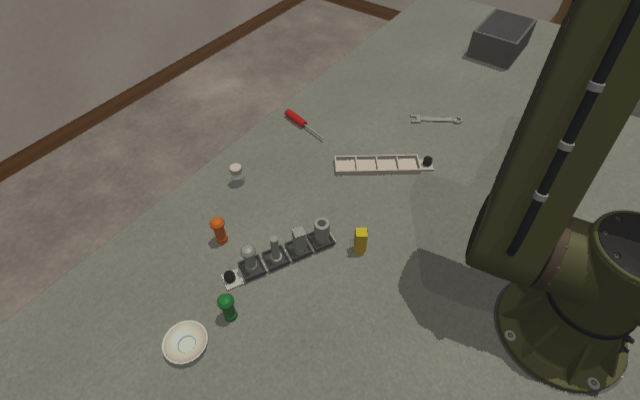

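View pics/wrist0.png

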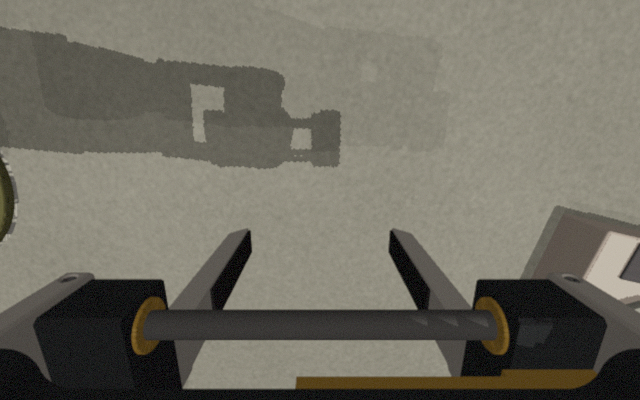

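```bash
python3 - <<'E'
import cv2,numpy as np
p=cv2.imread("pics/top0.png"); a=cv2.resize(p[170:270,210:330],None,fx=6,fy=5.9,interpolation=cv2.INTER_CUBIC);cv2.imwrite("pics/c1.png",cv2.resize(p[170:250,210:330],None,fx=6,fy=6,interpolation=cv2.INTER_CUBIC))
cv2.imwrite("pics/c2.png",cv2.resize(p[170:270,370:460],None,fx=6,fy=6,interpolation=cv2.INTER_CUBIC))
s=cv2.imread("pics/side0.png");cv2.imwrite("pics/c3.png",cv2.resize(s[205:325,200:380],None,fx=4,fy=4,interpolation=cv2.INTER_CUBIC))
E
```

```text
(no output)
```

View pics/c1.png

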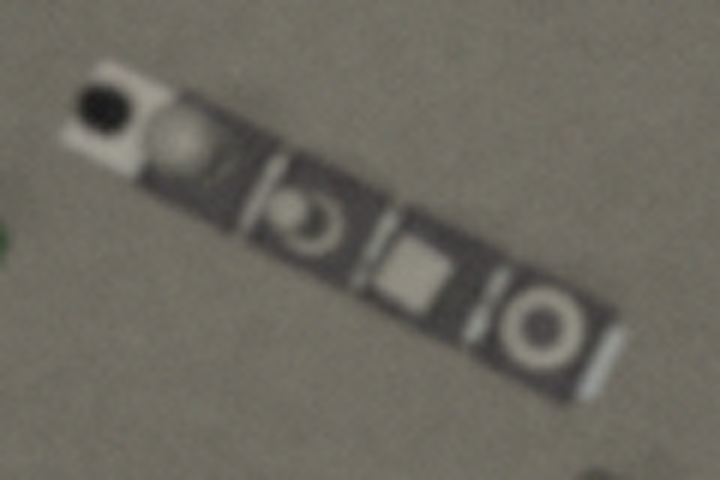

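View pics/c2.png

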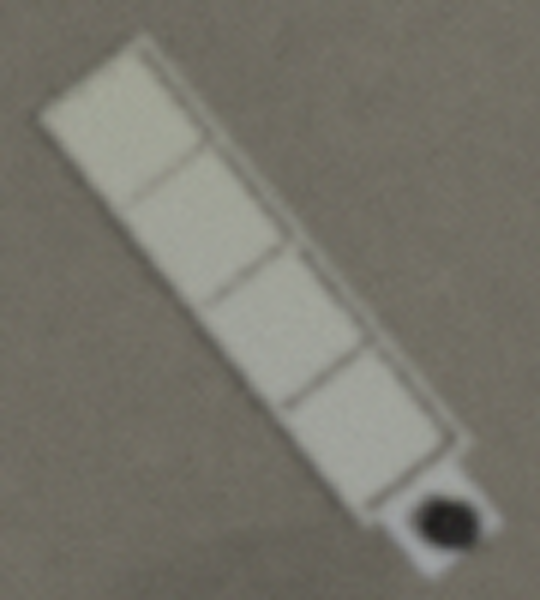

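View pics/c3.png

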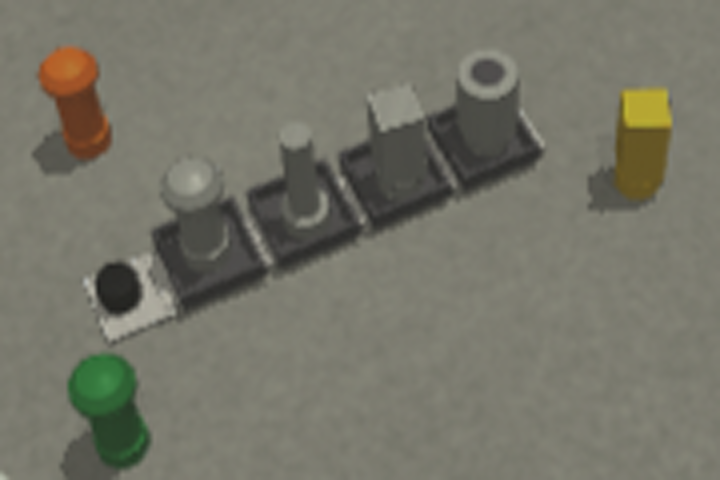

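```bash
cat > h.py <<'E'
import numpy as np,cv2
from cell import manip,optics
def ray(cal,px,z):
    K,R,t=(np.array(cal[k]) for k in("intrinsics","R","t"))
    d=R.T@np.linalg.solve(K,[px[0],px[1],1.]); o=-R.T@t
    return o+d*(z-o[2])/d[2]
def wristcal(st):
    c=optics.get_calibration("wrist");H=np.array(c["hand_eye"])
    from scipy.spatial.transform import Rotation as Ro
    T=np.eye(4);T[:3,:3]=Ro.from_euler("xyz",st["eef_rot"]).as_matrix();T[:3,3]=st["eef_pos"]
    M=np.linalg.inv(T@H);return dict(intrinsics=c["intrinsics"],R=M[:3,:3],t=M[:3,3])
E
python3 - <<'E'
from h import *
c=optics.get_calibration("top"); p=np.load("top0.npz")["p"]
g=cv2.cvtColor(p,cv2.COLOR_RGB2GRAY)
f=lambda x,y,ox,oy:(x/6-.42+ox,y/6-.42+oy)
for n,x,y,z in(("domed",182,141,83),("slim",289,207,95),("square",414,272,85),("wide",542,328,75),("knob",103,108,28)):
    print(n,ray(c,f(x,y,210,170),z).round(1))
print("knobT",ray(c,f(449,523,370,170),28).round(1))
m=cv2.inRange(cv2.cvtColor(p,cv2.COLOR_RGB2HSV),(0,0,140),(180,45,255))
n,l,s,ce=cv2.connectedComponentsWithStats(m)
for i in range(1,n):
    if s[i,4]>20: print(s[i],ce[i])
cor=[ray(c,f(x,y,370,170),16)[:2] for x,y in((148,35),(40,118),(368,523),(468,438))]
cor=np.array(cor);print(cor.round(1),cor.mean(0)); e=cor[[2,3]].mean(0)-cor[[0,1]].mean(0);print(np.linalg.norm(e),e/np.linalg.norm(e),np.linalg.norm(cor[0]-cor[1]))
# rack end corners z~8 and knob-end
cs=[ray(c,f(x,y,210,170),8)[:2] for x,y in((105,60),(62,132),(580,403),(628,322))]
cs=np.array(cs);print(cs.round(1)); e=cs[:2].mean(0)-cs[2:].mean(0);print(np.linalg.norm(e),e/np.linalg.norm(e))
# side cross check
c2=optics.get_calibration("side");f2=lambda x,y:(x/4-.4+200,y/4-.4+205)
for n,x,y,z in(("domed",192,182,83),("slim",296,136,95),("square",397,106,85),("wide",487,74,75),("knob",120,280,28)):print(n,ray(c2,f2(x,y),z).round(1))
E
```

```text
domed [604.8 258.6  83. ]
slim [574.7 209.9  95. ]
square [547.6 157.7  85. ]
wide [524.  103.6  75. ]
knob [627.2 306.9  28. ]
knobT [ 438.5 -277.7   28. ]
[306 110  11  10  82] [311.20731707 114.26829268]
[ 378  179   65   78 1529] [410.02419882 215.85807717]
[227 181  11   8  35] [232.54285714 184.31428571]
[153 184  31  32 756] [167.97883598 199.66137566]
[221 191  12   7  44] [227.40909091 194.13636364]
[275 213   9   7  40] [278.525 215.625]
[506 217  21  30  93] [515.29032258 230.34408602]
[433 246  20  20 104] [441.23076923 254.55769231]
[[ 660.3 -151.4]
 [ 622.2 -101.2]
 [ 438.3 -244.8]
 [ 476.  -290.9]] [ 549.1969518  -197.05335243]
232.23570357248627 [-0.79281326 -0.60946462] 63.002359313673196
[[652.6 311.5]
 [619.  330.6]
 [493.4  91.1]
 [530.2  69.2]]
270.97029958081094 [0.4576955  0.88910901]
domed [605.8 262.3  83. ]
slim [573.6 212.8  95. ]
square [546.7 159.7  85. ]
wide [523.9 106.4  75. ]
knob [625.4 309.8  28. ]
```

Emit:
jog_arm(deltas="58 -60 -3 -0.09 94; 116 -120 -6 -0.18 94; 175 -180 -9 -0.27 94; 233 -240 -12 -0.36 94; 292 -300 -15 -0.45 94; 350 -360 -18 -0.54 94; 408 -420 -21 -0.62 94; 467 -480 -25 -0.71 94; 525 -540 -28 -0.80 94; 584 -599 -31 -0.867 94", squeeze=20)

```text
clock: 1.4
eef_pos: [448.1, 3.0, 242.6]
eef_rot: [3.141, -0.0, 1.103]
wrist_force: [0.3, -1.3, -0.1]
finger_gap: 93.9
```

Emit:
jog_arm(deltas="40 3 0 0 94; 80 6 0 0 94; 120 9 0 0 94; 160 12 0 0 94; 200 15 0 0 94; 200 15 0 0 94; 200 15 0 0 94; 200 15 0 0 94; 200 15 0 0 94; 200 15 0 0 94")

```text
clock: 2.65
eef_pos: [551.5, 172.0, 242.6]
eef_rot: [3.141, -0.0, 1.099]
wrist_force: [-0.1, 0.5, -1.0]
finger_gap: 93.9
```

```bash
python3 - <<'E'
from h import *
st=manip.read_state(); print(st["clock"],st["eef_pos"],st["eef_rot"],st["joints"])
p,d=optics.camera("wrist"); np.savez("w1.npz",p=p,d=d,**{k:st[k] for k in("eef_pos","eef_rot")}); cv2.imwrite("pics/w1.png",p[:,:,::-1])
E
```

```text
2.65 [551.5095048  171.9729079  242.63021869] [ 3.14135227e+00 -1.92140116e-04  1.09932916e+00] [ 2.38875058e-01  3.45611734e-01  1.40679305e+00 -1.12706982e-05
  1.38888033e+00  7.10344282e-01]
```

View pics/w1.png

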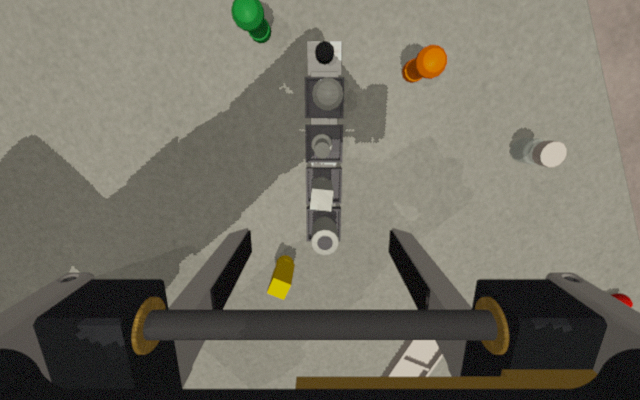

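```bash
python3 - <<'E'
import cv2
p=cv2.imread("pics/w1.png");cv2.imwrite("pics/c4.png",cv2.resize(p[30:265,280:370],None,fx=2.5*2.5/2.5*1.0,fy=2.5) if 0 else cv2.resize(p[120:265,270:380],None,fx=4,fy=4,interpolation=cv2.INTER_CUBIC))
cv2.imwrite("pics/c5.png",cv2.resize(p[30:130,270:380],None,fx=5,fy=5,interpolation=cv2.INTER_CUBIC))
E
```

```text
(no output)
```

View pics/c4.png

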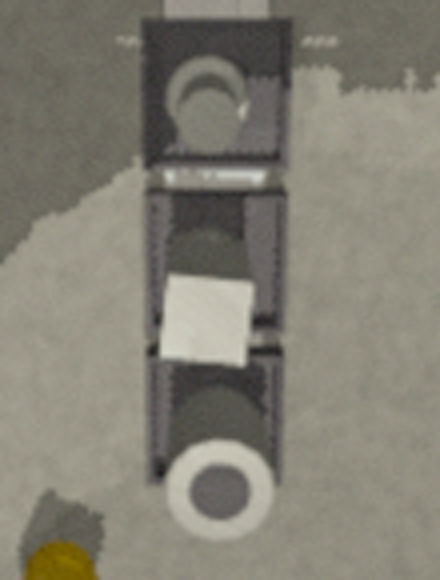

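View pics/c5.png

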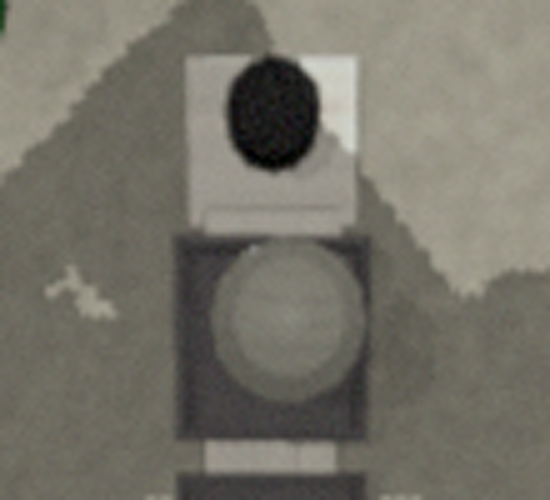

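```bash
python3 - <<'E'
from h import *
z=np.load("w1.npz");c=wristcal(z)
f=lambda x,y:(x/4-.4+270,y/4-.4+120);g=lambda x,y:(x/5-.4+270,y/5-.4+30)
for n,q,h in(("domed",g(289,320),81),("slim",f(209,121),95),("square",f(207,320),85),("wide",f(220,491),75),("knob",g(273,113),25),("slimfoot",f(207,97),27),
 ("cupTL",f(143,20),22),("cupTR",f(292,20),22)):
    P=ray(c,q,h); v=P[:2]-z["eef_pos"][:2];y=z["eef_rot"][2]
    print(n,P.round(1),"tool",round(v@[np.cos(y),np.sin(y)],1),round(v@[np.sin(y),-np.cos(y)],1))
E
```

```text
domed [608.1 263.5  81. ] tool 107.2 8.8
slim [576.2 214.1  95. ] tool 48.7 2.9
square [549.  161.7  85. ] tool -10.3 2.4
wide [525.9 107.   75. ] tool -69.6 6.7
knob [629.  310.8  25. ] tool 158.8 6.0
slimfoot [576.3 214.7  27. ] tool 49.3 2.6
cupTL [568.7 245.9  22. ] tool 73.7 -18.3
cupTR [612.1 223.8  22. ] tool 73.7 30.4
```

Emit:
jog_arm(deltas="50 4 0 0 94; 107 9 0 0 94; 107 9 40 0 94; 107 9 80 0 94; 107 9 115 0 94; 107 9 145 0 94; 107 9 170 0 94; 107 9 185 0 94; 107 9 191 0 94; 107 9 191 0 94")

```text
clock: 3.95
eef_pos: [608.3, 263.6, 51.8]
eef_rot: [3.141, -0.0, 1.1]
wrist_force: [-0.1, 0.5, -0.3]
finger_gap: 94.1
```

Emit:
jog_arm(deltas="0 0 0 0 60; 0 0 0 0 45; 0 0 0 0 35; 0 0 0 0 28; 0 0 0 0 23; 0 0 0 0 20; 0 0 0 0 15; 0 0 0 0 15; 0 0 0 0 15; 0 0 0 0 15", squeeze=20)

```text
clock: 5.2
eef_pos: [608.1, 263.6, 51.4]
eef_rot: [-3.142, -0.0, 1.1]
wrist_force: [-1.3, 0.3, 0.1]
finger_gap: 32.2
```

Emit:
jog_arm(deltas="0 0 0 0 15; 0 0 0 0 15; 0 0 0 0 15; 0 0 0 0 15; 0 0 0 0 15; 0 0 0 0 15; 0 0 0 0 15; 0 0 0 0 15; 0 0 0 0 15; 0 0 0 0 15", squeeze=30)

```text
clock: 6.45
eef_pos: [608.1, 263.5, 51.4]
eef_rot: [3.142, -0.0, 1.1]
wrist_force: [-1.0, 0.9, 0.6]
finger_gap: 32.0
```

```bash
python3 - <<'E'
from h import *
p,d=optics.camera("wrist");cv2.imwrite("pics/w2.png",p[:,:,::-1])
p,d=optics.camera("side");cv2.imwrite("pics/s2.png",cv2.resize(p[180:330,180:360,::-1],None,fx=4,fy=4,interpolation=cv2.INTER_CUBIC))
E
```

```text
(no output)
```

View pics/s2.png

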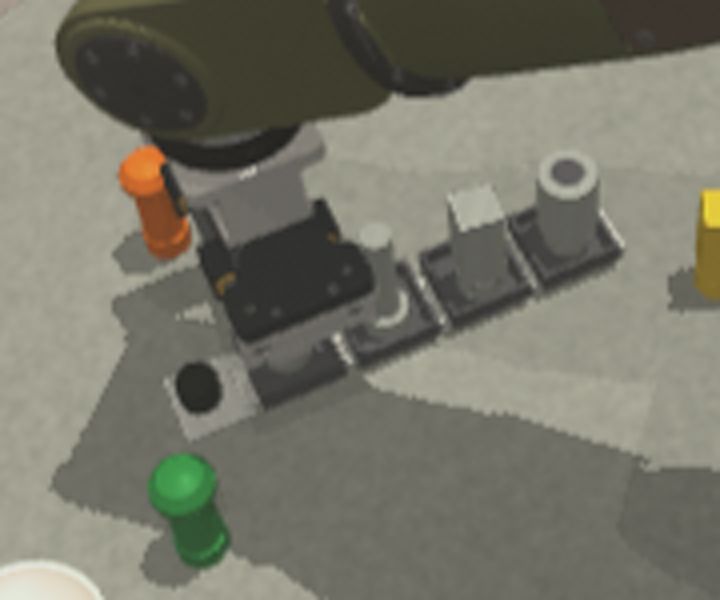

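View pics/w2.png

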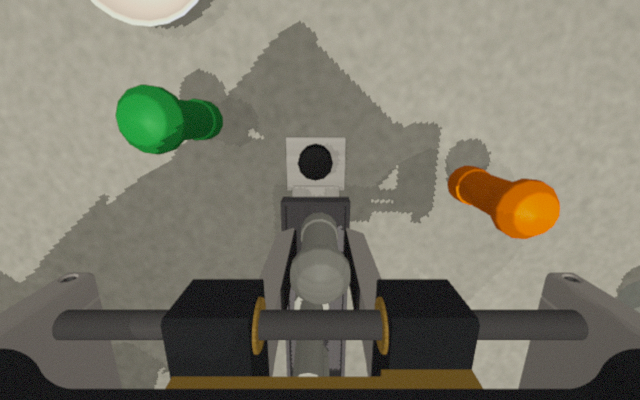

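Emit:
jog_arm(deltas="0 0 0 0 44; 0 0 0 0 44; 0 0 3 0 44; 0 0 7 0 44; 0 0 7 0 44; 0 0 7 0 15; 0 0 7 0 15; 0 0 7 0 15; 0 0 7 0 15; 0 0 7 0 15", squeeze=20)

```text
clock: 7.8
eef_pos: [608.1, 263.6, 44.5]
eef_rot: [-3.142, -0.0, 1.1]
wrist_force: [-1.9, 0.3, 0.3]
finger_gap: 32.2
```

Emit:
jog_arm(deltas="0 0 0 0 44; 0 0 0 0 44; 0 0 -7 0 44; 0 0 -7 0 15; 0 0 -7 0 15; 0 0 -7 0 15; 0 0 -7 0 15; 0 0 -10 0 15; 0 0 -14 0 15; 0 0 -14 0 15", squeeze=40)

```text
clock: 9.05
eef_pos: [608.2, 263.5, 58.5]
eef_rot: [3.142, -0.0, 1.1]
wrist_force: [0.0, -0.2, -3.1]
finger_gap: 32.0
```

```bash
python3 - <<'E'
from h import *
st=manip.read_state();print(st["wrist_force"],st["moment"],st["finger_gap"])
p,d=optics.camera("wrist");cv2.imwrite("pics/w3.png",cv2.resize(p[180:340,240:400,::-1],None,fx=3.5,fy=3.5,interpolation=cv2.INTER_CUBIC))
E
```

```text
[ 0.02710431 -0.21916554 -3.10755011] [-0.00564777 -0.08231852  0.0013434 ] 31.951631083650884
```

View pics/w3.png

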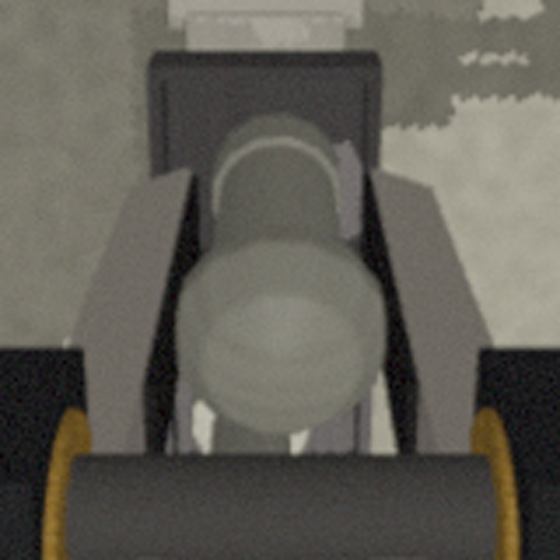

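Emit:
jog_arm(deltas="0 0 -10 0 15; 0 0 -25 0 15; 0 0 -45 0 15; 0 0 -65 0 15; 0 0 -85 0 15; 0 0 -100 0 15; 0 0 -108 0 15; -10 2 -112 0 15; -25 5 -112 0 15; -50 11 -112 0 15")

```text
clock: 10.35
eef_pos: [594.6, 212.9, 169.6]
eef_rot: [-3.141, 0.001, 1.1]
wrist_force: [-0.0, 0.5, -3.5]
finger_gap: 31.9
```

Emit:
jog_arm(deltas="-30 6 0 0 15; -65 14 0 0 15; -100 21 0 0.05 15; -135 29 0 0.1 15; -170 36 0 0.15 15; -205 44 0 0.2 15; -240 51 0 0.25 15; -275 58 0 0.3 15; -310 66 0 0.35 15; -345 73 0 0.4 15")

```text
clock: 11.6
eef_pos: [502.4, -128.1, 169.9]
eef_rot: [-3.141, 0.0, 0.698]
wrist_force: [0.2, 0.5, -2.8]
finger_gap: 31.5
```

Emit:
jog_arm(deltas="-12 9 0 0 15; -27 19 0 0.03 15; -42 30 0 0.05 15; -57 41 0 0.05 15; -72 52 0 0.05 15; -87 63 0 0.05 15; -98 70 0 0.05 15; -104 75 0 0.05 15; -104 75 0 0.05 15; -104 75 0 0.05 15")

```text
clock: 12.85
eef_pos: [472.6, -250.5, 170.4]
eef_rot: [-3.141, -0.0, 0.65]
wrist_force: [-0.4, 0.5, -2.9]
finger_gap: 32.0
```

```bash
python3 - <<'E'
from h import *
st=manip.read_state();print(st["clock"],st["eef_pos"],st["eef_rot"],st["finger_gap"],st["wrist_force"])
p,d=optics.camera("wrist");cv2.imwrite("pics/w4.png",p[:,:,::-1]);np.savez("w4.npz",p=p,d=d,**{k:st[k] for k in("eef_pos","eef_rot")})
E
```

```text
12.85 [ 472.59915928 -250.52943433  170.3896947 ] [-3.14146107e+00 -5.40335657e-05  6.50194419e-01] 32.02578280942 [-0.35618215  0.51455237 -2.87213634]
```

View pics/w4.png

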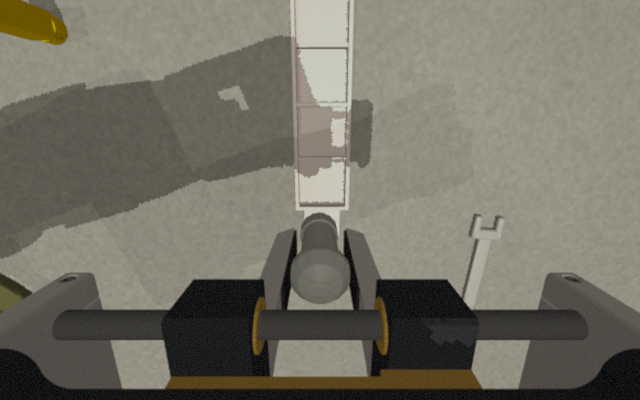

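```bash
python3 - <<'E'
import cv2
p=cv2.imread("pics/w4.png");cv2.imwrite("pics/c6.png",cv2.resize(p[30:220,270:380],None,fx=3,fy=3,interpolation=cv2.INTER_CUBIC))
E
```

```text
(no output)
```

View pics/c6.png

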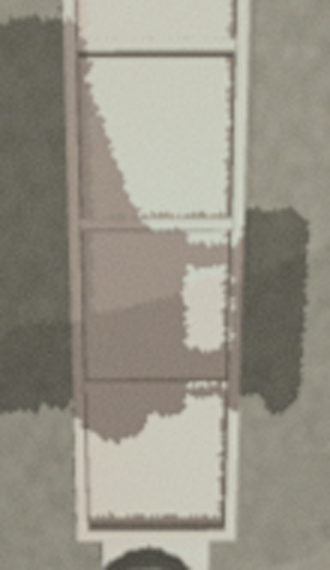

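```bash
python3 - <<'E'
from h import *
z=np.load("w4.npz");c=wristcal(z)
f=lambda x,y:(x/3-.33+270,y/3-.33+30)
P={n:ray(c,f(*q),16)[:2] for n,q in dict(BL=(78,541),BR=(235,541),TL=(64,0),TR=(248,0),m1=(157,50),m2=(157,223),m3=(157,379)).items()}
for k in P:print(k,P[k].round(1))
mb=(P["BL"]+P["BR"])/2;mt=(P["TL"]+P["TR"])/2;e=(mb-mt)/np.linalg.norm(mb-mt)
print(e,np.arctan2(-e[1],-e[0]),np.linalg.norm(P["BL"]-P["BR"]),np.linalg.norm(P["TL"]-P["TR"]))
C=mb-118*e;print("C",C,[( (P[k]-C)@e).round(1) for k in("m1","m2","m3")])
for y in(-87,-29,29,87):print(y,(C+y*e).round(1))
y=z["eef_rot"][2];v=C-87*e-z["eef_pos"][:2];print(v@[np.cos(y),np.sin(y)],v@[np.sin(y),-np.cos(y)])
E
```

```text
BL [ 437.8 -241.2]
BR [ 475.1 -290.2]
TL [ 587.8 -126.9]
TR [ 624.7 -175.5]
m1 [ 594.6 -160.5]
m2 [ 550.7 -194. ]
m3 [ 506.9 -227.4]
[-0.79441616 -0.60737383] 0.6527506096638662 61.61690206173408 60.987536185136356
C [ 550.20697408 -194.04550263] [np.float64(-55.6), np.float64(-0.4), np.float64(54.7)]
-87 [ 619.3 -141.2]
-29 [ 573.2 -176.4]
29 [ 527.2 -211.7]
87 [ 481.1 -246.9]
182.96495648165666 1.7975207750437363
```

Emit:
jog_arm(deltas="20 0 0 0 15; 50 0 0 0 15; 85 1 0 0 15; 120 1 0 0 15; 150 2 0 0 15; 173 2 0 0 15; 183 2 0 0 15; 183 2 15 0 15; 183 2 35 0 15; 183 2 55 0 15")

```text
clock: 14.15
eef_pos: [618.6, -142.2, 113.8]
eef_rot: [-3.141, 0.001, 0.649]
wrist_force: [0.5, -0.8, -3.0]
finger_gap: 31.5
```

Emit:
jog_arm(deltas="0 0 15 0 15; 0 0 30 0 15; 0 0 45 0 15; 0 0 55 0 15; 0 0 61 0 15; 0 0 65 0 15; 0 0 68 0 15; 0 0 68 0 15; 0 0 68 0 15; 0 0 68 0 15")

```text
clock: 15.4
eef_pos: [619.5, -141.8, 47.7]
eef_rot: [3.141, -0.0, 0.65]
wrist_force: [-0.1, -0.0, -3.8]
finger_gap: 31.7
```

Foot should be ~3 mm above the floor. Lower slowly to contact.

Emit:
jog_arm(deltas="0 0 1 0 15; 0 0 2 0 15; 0 0 2.5 0 15; 0 0 3 0 15; 0 0 3.5 0 15; 0 0 3.5 0 15; 0 0 3.5 0 15; 0 0 3.5 0 15; 0 0 3.5 0 15; 0 0 3.5 0 15")

```text
clock: 16.65
eef_pos: [619.8, -141.7, 44.9]
eef_rot: [3.141, -0.001, 0.65]
wrist_force: [-1.7, 1.2, 6.0]
finger_gap: 31.9
```

```bash
python3 - <<'E'
from h import *
p,d=optics.camera("wrist");cv2.imwrite("pics/w5.png",cv2.resize(p[150:350,200:440,::-1],None,fx=2.5,fy=2.5,interpolation=cv2.INTER_CUBIC))
E
```

```text
(no output)
```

View pics/w5.png

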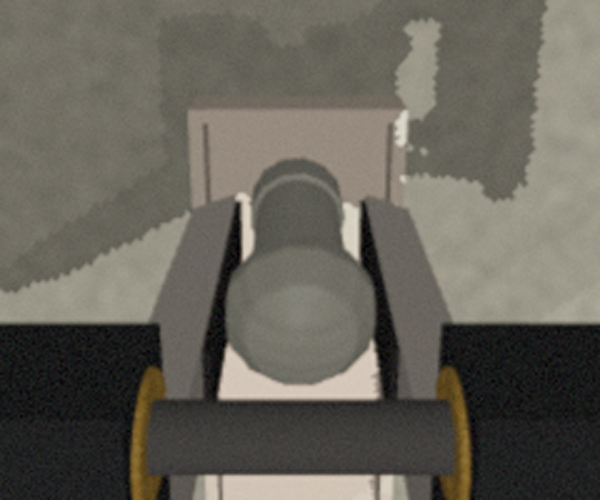

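Emit:
jog_arm(deltas="0 0 0 0 40; 0 0 0 0 55; 0 0 0 0 70; 0 0 0 0 70; 0 0 0 0 70; 0 0 -20 0 70; 0 0 -60 0 70; 0 0 -105 0 70; 0 0 -125 0 70; 0 0 -125 0 70")

```text
clock: 17.95
eef_pos: [620.1, -141.9, 171.7]
eef_rot: [3.138, -0.003, 0.65]
wrist_force: [0.0, 0.5, -1.6]
finger_gap: 69.8
```

```bash
cat >> h.py <<'E'
def go(x,y,z,yaw):
    s=manip.read_state();w=s["eef_rot"][2];v=np.array([x,y])-s["eef_pos"][:2]
    print("clock",s["clock"],"gap",round(s["finger_gap"],1));print("tx %.1f ty %.1f tz %.1f tw %.3f"%(v@[np.cos(w),np.sin(w)],v@[np.sin(w),-np.cos(w)],s["eef_pos"][2]-z,w-yaw))
E
python3 - <<'E'
from h import *
go(576.2,214.1,170,1.10)
p,d=optics.camera("wrist");cv2.imwrite("pics/w6.png",p[:,:,::-1])
E
```

```text
clock 17.95 gap 69.8
tx 180.5 ty -310.0 tz 1.7 tw -0.450
```

View pics/w6.png

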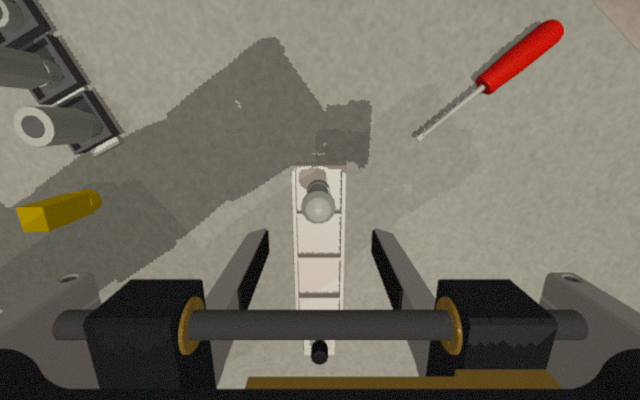

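Emit:
jog_arm(deltas="18 -31 0 -0.05 70; 45 -78 0 -0.1 70; 72 -124 0 -0.18 70; 99 -170 0 -0.25 70; 126 -217 0 -0.32 70; 153 -263 0 -0.39 70; 171 -294 0 -0.44 70; 180 -310 0 -0.45 70; 180 -310 0 -0.45 70; 180 -310 0 -0.45 70")

```text
clock: 19.25
eef_pos: [575.4, 212.7, 168.6]
eef_rot: [-3.141, 0.0, 1.098]
wrist_force: [0.8, 0.1, 0.5]
finger_gap: 69.8
```

```bash
python3 - <<'E'
from h import *
go(576.2,214.1,51,1.10)
E
```

```text
clock 19.25 gap 69.8
tx 1.6 ty 0.1 tz 117.6 tw -0.002
```

Emit:
jog_arm(deltas="1.5 0 20 0 70; 1.5 0 50 0 70; 1.5 0 80 0 70; 1.5 0 105 0 60; 1.5 0 117.5 0 50; 1.5 0 117.5 0 35; 1.5 0 117.5 0 25; 1.5 0 117.5 0 20; 1.5 0 117.5 0 15; 1.5 0 117.5 0 8", squeeze=30)

```text
clock: 20.5
eef_pos: [576.1, 215.4, 52.1]
eef_rot: [3.141, -0.001, 1.1]
wrist_force: [-1.4, -1.7, 5.8]
finger_gap: 18.0
```

Emit:
jog_arm(deltas="0 0 0 0 8; 0 0 0 0 8; 0 0 0 0 8; 0 0 0 0 8; 0 0 -2 0 8; 0 0 -6 0 8; 0 0 -12 0 8; 0 0 -15 0 8; 0 0 -15 0 8; 0 0 -15 0 8")

```text
clock: 21.75
eef_pos: [575.7, 215.3, 66.3]
eef_rot: [-3.141, 0.0, 1.1]
wrist_force: [0.0, 0.4, -0.9]
finger_gap: 17.5
```

Emit:
jog_arm(deltas="0 0 -15 0 8; 0 0 -35 0 8; 0 0 -60 0 8; 0 0 -85 0 8; -5 2 -100 0 8; -25 12 -104 0 8; -55 27 -104 0.05 8; -90 45 -104 0.1 8; -125 62 -104 0.15 8; -160 80 -104 0.2 8")

```text
clock: 23.0
eef_pos: [573.7, 33.8, 169.7]
eef_rot: [-3.141, 0.001, 0.897]
wrist_force: [0.1, -0.6, -2.2]
finger_gap: 17.7
```

```bash
python3 - <<'E'
from h import *
go(573.2,-176.4,170,.653)
p,d=optics.camera("wrist");cv2.imwrite("pics/w7.png",cv2.resize(p[150:350,200:440,::-1],None,fx=2.5,fy=2.5,interpolation=cv2.INTER_CUBIC))
E
```

```text
clock 23.0 gap 17.7
tx -164.6 ty 130.7 tz -0.3 tw 0.244
```

View pics/w7.png

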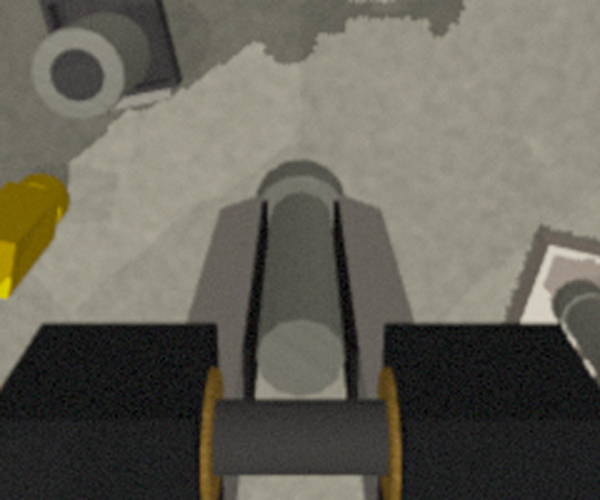

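Emit:
jog_arm(deltas="-25 20 0 0.04 8; -52 41 0 0.08 8; -79 63 0 0.12 8; -106 84 0 0.16 8; -130 103 0 0.2 8; -148 117 0 0.23 8; -159 126 0 0.244 8; -162 129 0 0.244 8; -162 129 0 0.244 8; -162 129 0 0.244 8")

```text
clock: 24.3
eef_pos: [574.9, -169.9, 170.4]
eef_rot: [-3.142, -0.0, 0.657]
wrist_force: [-0.2, -0.2, -1.8]
finger_gap: 17.3
```

```bash
python3 - <<'E'
from h import *
go(573.2,-176.4,44.3,.653)
E
```

```text
clock 24.3 gap 17.3
tx -5.3 ty 4.1 tz 126.1 tw 0.004
```

Emit:
jog_arm(deltas="-5.3 4 10 0 8; -5.3 4 30 0 8; -5.3 4 55 0 8; -5.3 4 80 0 8; -5.3 4 100 0 8; -5.3 4 112 0 8; -5.3 4 118 0 8; -5.3 4 121 0 8; -5.3 4 123 0 8; -5.3 4 123 0 8")

```text
clock: 25.55
eef_pos: [573.2, -177.1, 47.7]
eef_rot: [3.141, -0.0, 0.656]
wrist_force: [0.1, 0.2, -1.8]
finger_gap: 17.3
```

Emit:
jog_arm(deltas="0 0 1 0 8; 0 0 2 0 8; 0 0 2.5 0 8; 0 0 3 0 8; 0 0 3.5 0 8; 0 0 3.5 0 8; 0 0 3.5 0 8; 0 0 3.5 0 8; 0 0 3.5 0 8; 0 0 3.5 0 8")

```text
clock: 26.8
eef_pos: [573.2, -177.1, 45.1]
eef_rot: [3.141, -0.0, 0.656]
wrist_force: [-5.6, 1.5, 13.1]
finger_gap: 17.6
```

Emit:
jog_arm(deltas="0 0 -0.5 0 25; 0 0 -0.5 0 40; 0 0 -0.5 0 60; 0 0 -0.5 0 70; 0 0 -0.5 0 70; 0 0 -20 0 70; 0 0 -60 0 70; 0 0 -105 0 70; 0 0 -125 0 70; 0 0 -125 0 70")

```text
clock: 28.05
eef_pos: [573.7, -177.3, 171.5]
eef_rot: [3.138, -0.002, 0.656]
wrist_force: [0.6, -0.1, -0.4]
finger_gap: 69.8
```

```bash
python3 - <<'E'
from h import *
go(549,161.7,170,1.02)
p,d=optics.camera("wrist");cv2.imwrite("pics/w8.png",cv2.resize(p[100:400,200:440,::-1],None,fx=2,fy=2,interpolation=cv2.INTER_CUBIC))
E
```

```text
clock 28.05 gap 69.8
tx 187.1 ty -283.8 tz 1.5 tw -0.364
```

View pics/w8.png

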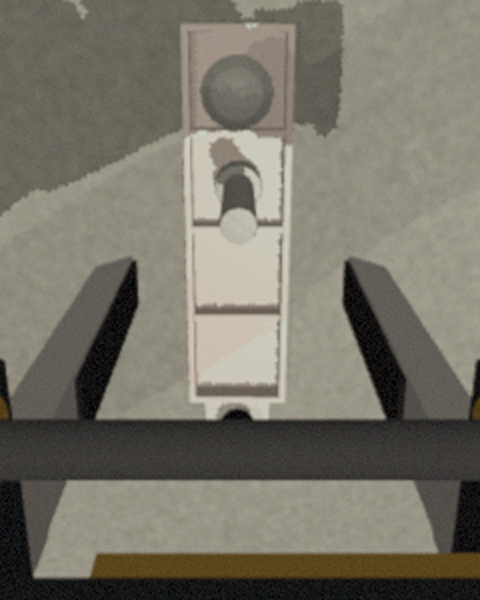

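Slim stands centred in the second-farthest compartment. Next, the square one (twist so the jaws meet its sides).

Emit:
jog_arm(deltas="19 -28 0 -0.04 70; 47 -71 0 -0.09 70; 75 -114 0 -0.14 70; 103 -156 0 -0.2 70; 131 -199 0 -0.25 70; 159 -241 0 -0.31 70; 177 -268 0 -0.35 70; 187 -284 0 -0.364 70; 187 -284 0 -0.364 70; 187 -284 0 -0.364 70")

```text
clock: 29.35
eef_pos: [548.2, 161.0, 168.7]
eef_rot: [-3.141, 0.0, 1.018]
wrist_force: [-0.5, 0.3, 0.8]
finger_gap: 70.2
```

```bash
python3 - <<'E'
from h import *
go(549,161.7,51,1.02)
p,d=optics.camera("wrist");cv2.imwrite("pics/w9.png",cv2.resize(p[100:400,200:440,::-1],None,fx=2,fy=2,interpolation=cv2.INTER_CUBIC))
E
```

```text
clock 29.35 gap 70.2
tx 1.0 ty 0.3 tz 117.7 tw -0.002
```

View pics/w9.png

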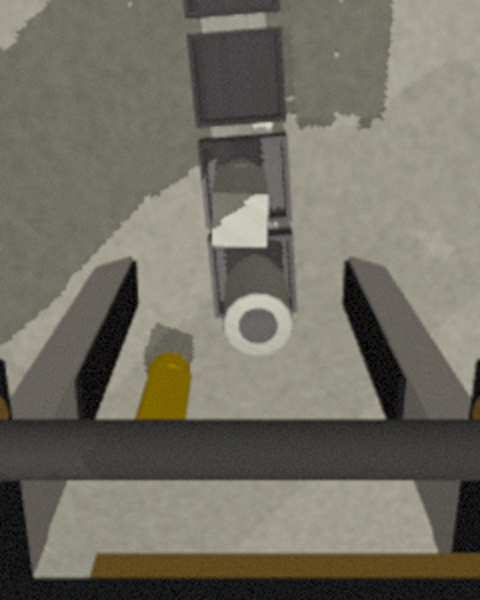

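Emit:
jog_arm(deltas="1 0 20 0 70; 1 0 50 0 70; 1 0 80 0 70; 1 0 105 0 60; 1 0 117.5 0 50; 1 0 117.5 0 40; 1 0 117.5 0 32; 1 0 117.5 0 28; 1 0 117.5 0 20; 1 0 117.5 0 15", squeeze=35)

```text
clock: 30.65
eef_pos: [549.0, 163.0, 52.2]
eef_rot: [3.141, -0.001, 1.02]
wrist_force: [0.2, -0.6, 6.3]
finger_gap: 26.0
```

Emit:
jog_arm(deltas="0 0 0 0 15; 0 0 0 0 15; 0 0 0 0 15; 0 0 0 0 15; 0 0 -2 0 15; 0 0 -6 0 15; 0 0 -12 0 15; 0 0 -15 0 15; 0 0 -15 0 15; 0 0 -15 0 15")

```text
clock: 31.9
eef_pos: [548.5, 162.9, 66.3]
eef_rot: [-3.141, 0.0, 1.02]
wrist_force: [0.3, -0.2, -4.0]
finger_gap: 25.9
```

```bash
python3 - <<'E'
from h import *
go(527.2,-211.7,170,.573)
z=np.load("w1.npz");c=wristcal(z)
for q,h in(((279,291),74),((285,262),5)):
    P=ray(c,q,h);v=P[:2]-[525.9,107];y=1.1;print(P.round(),v@[np.cos(y),np.sin(y)],v@[np.sin(y),-np.cos(y)])
E
```

```text
clock 31.9 gap 25.9
tx -330.3 ty 177.9 tz -103.7 tw 0.447
[439.  71.  74.] -71.31746379259025 -60.98706010583757
[442.  76.   5.] -65.37111162699256 -60.8744864783703
```

Emit:
jog_arm(deltas="0 0 -15 0 15; 0 0 -35 0 15; 0 0 -60 0 15; 0 0 -85 0 15; -5 2 -100 0 15; -25 13 -104 0 15; -55 29 -104 0.05 15; -90 48 -104 0.1 15; -125 67 -104 0.14 15; -160 86 -104 0.18 15")

```text
clock: 33.15
eef_pos: [537.7, -20.0, 170.7]
eef_rot: [-3.142, 0.0, 0.838]
wrist_force: [0.3, -0.1, -2.5]
finger_gap: 25.9
```

Emit:
jog_arm(deltas="-25 21 0 0.03 15; -50 41 0 0.06 15; -75 62 0 0.09 15; -100 82 0 0.12 15; -120 99 0 0.15 15; -137 113 0 0.17 15; -146 121 0 0.18 15; -150 125 0 0.18 15; -150 125 0 0.18 15; -150 125 0 0.18 15")

```text
clock: 34.4
eef_pos: [531.1, -213.0, 170.4]
eef_rot: [-3.141, -0.0, 0.661]
wrist_force: [0.6, 0.7, -3.1]
finger_gap: 25.9
```

```bash
python3 - <<'E'
from h import *
go(527.2,-211.7,44.3,.653)
E
```

```text
clock 34.4 gap 25.9
tx -2.3 ty -3.4 tz 126.1 tw 0.008
```

Emit:
jog_arm(deltas="-2 -3.5 10 0 15; -2 -3.5 30 0 15; -2 -3.5 55 0 15; -2 -3.5 80 0 15; -2 -3.5 100 0 15; -2 -3.5 112 0 15; -2 -3.5 118 0 15; -2 -3.5 121 0 15; -2 -3.5 123 0 15; -2 -3.5 123 0 15")

```text
clock: 35.65
eef_pos: [527.4, -212.1, 47.7]
eef_rot: [3.141, -0.0, 0.66]
wrist_force: [-0.1, -0.1, -2.3]
finger_gap: 25.8
```

Emit:
jog_arm(deltas="0 0 1 0 15; 0 0 2 0 15; 0 0 2.5 0 15; 0 0 3 0 15; 0 0 3 0 15; 0 0 3 0 15; 0 0 3 0 15; 0 0 3 0 15; 0 0 3 0 15; 0 0 3 0 15")

```text
clock: 36.9
eef_pos: [527.4, -212.1, 45.2]
eef_rot: [3.141, -0.0, 0.66]
wrist_force: [-3.2, 1.5, 7.3]
finger_gap: 25.9
```

On the floor; release and rise.

Emit:
jog_arm(deltas="0 0 0 0 35; 0 0 0 0 45; 0 0 0 0 60; 0 0 0 0 70; 0 0 0 0 70; 0 0 -20 0 70; 0 0 -60 0 70; 0 0 -105 0 70; 0 0 -125 0 70; 0 0 -125 0 70")

```text
clock: 38.15
eef_pos: [527.8, -212.2, 170.6]
eef_rot: [3.139, -0.001, 0.66]
wrist_force: [-0.4, 0.7, -0.3]
finger_gap: 69.9
```

```bash
python3 - <<'E'
from h import *
go(525.9,107,170,1.10)
p,d=optics.camera("wrist");cv2.imwrite("pics/w10.png",cv2.resize(p[100:400,200:440,::-1],None,fx=2,fy=2,interpolation=cv2.INTER_CUBIC))
E
```

```text
clock 38.15 gap 69.9
tx 194.2 ty -253.4 tz 0.6 tw -0.440
```

View pics/w10.png

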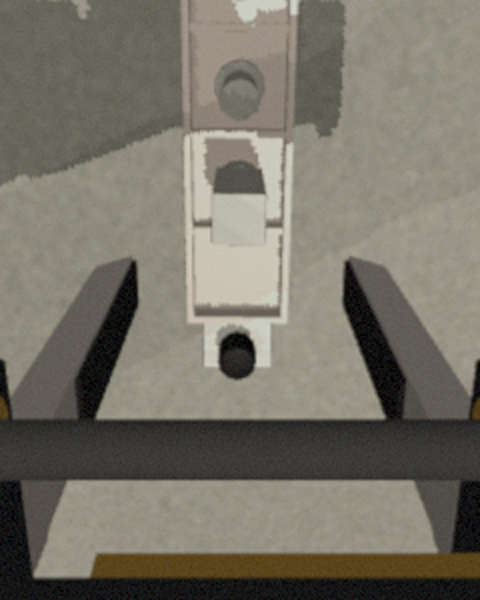

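Square stands in its compartment. Last: the wide one.

Emit:
jog_arm(deltas="20 -25 0 -0.05 70; 49 -63 0 -0.1 70; 78 -101 0 -0.17 70; 107 -139 0 -0.24 70; 136 -177 0 -0.31 70; 165 -215 0 -0.37 70; 184 -240 0 -0.42 70; 194 -253 0 -0.44 70; 194 -253 0 -0.44 70; 194 -253 0 -0.44 70")

```text
clock: 39.45
eef_pos: [525.6, 105.8, 169.0]
eef_rot: [-3.141, 0.0, 1.098]
wrist_force: [-0.9, -0.1, -0.7]
finger_gap: 69.8
```

```bash
python3 - <<'E'
from h import *
go(525.9,107,51,1.10)
E
```

```text
clock 39.45 gap 69.8
tx 1.2 ty -0.2 tz 118.0 tw -0.002
```

Emit:
jog_arm(deltas="1 0 20 0 70; 1 0 50 0 70; 1 0 80 0 70; 1 0 105 0 70; 1 0 118 0 60; 1 0 118 0 50; 1 0 118 0 42; 1 0 118 0 38; 1 0 118 0 30; 1 0 118 0 25", squeeze=40)

```text
clock: 40.7
eef_pos: [526.3, 107.8, 52.1]
eef_rot: [3.141, -0.001, 1.1]
wrist_force: [-2.2, 0.6, 5.7]
finger_gap: 35.5
```

Emit:
jog_arm(deltas="0 0 0 0 25; 0 0 0 0 25; 0 0 0 0 25; 0 0 0 0 25; 0 0 -2 0 25; 0 0 -6 0 25; 0 0 -12 0 25; 0 0 -15 0 25; 0 0 -15 0 25; 0 0 -15 0 25")

```text
clock: 41.95
eef_pos: [525.9, 107.7, 66.3]
eef_rot: [-3.141, 0.0, 1.1]
wrist_force: [0.5, 1.4, -2.8]
finger_gap: 35.5
```

```bash
python3 - <<'E'
from h import *
go(481.1,-246.9,170,.653)
E
```

```text
clock 41.95 gap 35.5
tx -336.3 ty 121.0 tz -103.7 tw 0.447
```

Emit:
jog_arm(deltas="0 0 -15 0 25; 0 0 -35 0 25; 0 0 -60 0 25; 0 0 -85 0 25; -5 2 -100 0 25; -25 9 -104 0 25; -55 20 -104 0.05 25; -90 32 -104 0.1 25; -125 45 -104 0.15 25; -160 58 -104 0.2 25")

```text
clock: 43.2
eef_pos: [504.6, -62.7, 170.7]
eef_rot: [-3.142, 0.0, 0.898]
wrist_force: [0.8, 0.7, -4.1]
finger_gap: 35.2
```

```bash
python3 - <<'E'
from h import *
go(481.1,-246.9,170,.653)
p,d=optics.camera("wrist");cv2.imwrite("pics/w11.png",cv2.resize(p[150:350,200:440,::-1],None,fx=2.5,fy=2.5,interpolation=cv2.INTER_CUBIC))
E
```

```text
clock 43.2 gap 35.2
tx -158.7 ty 96.4 tz 0.7 tw 0.245
```

View pics/w11.png

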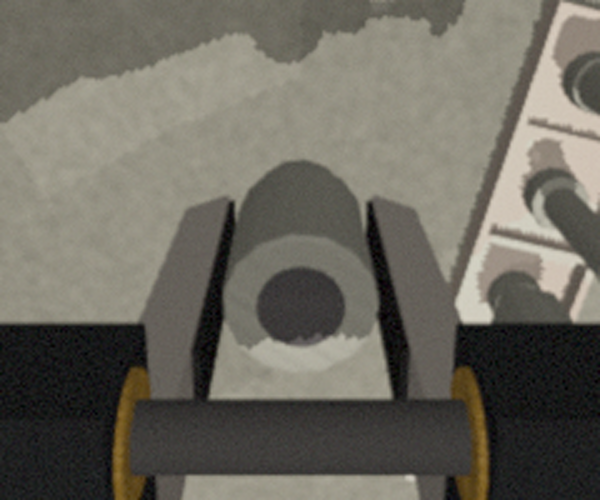

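Emit:
jog_arm(deltas="-25 15 0 0.04 25; -50 30 0 0.08 25; -75 46 0 0.12 25; -100 61 0 0.16 25; -123 75 0 0.2 25; -142 86 0 0.23 25; -152 92 0 0.245 25; -156 95 0 0.245 25; -156 95 0 0.245 25; -156 95 0 0.245 25")

```text
clock: 44.5
eef_pos: [482.6, -241.9, 170.4]
eef_rot: [-3.141, -0.0, 0.656]
wrist_force: [-0.4, 0.1, -3.8]
finger_gap: 35.4
```

```bash
python3 - <<'E'
from h import *
go(481.1,-246.9,44.3,.653)
E
```

```text
clock 44.5 gap 35.4
tx -4.2 ty 3.1 tz 126.1 tw 0.003
```

Emit:
jog_arm(deltas="-4 3 10 0 25; -4 3 30 0 25; -4 3 55 0 25; -4 3 80 0 25; -4 3 100 0 25; -4 3 112 0 25; -4 3 118 0 25; -4 3 121 0 25; -4 3 123 0 25; -4 3 123 0 25")

```text
clock: 45.75
eef_pos: [481.2, -247.4, 47.7]
eef_rot: [3.141, -0.0, 0.655]
wrist_force: [0.7, -0.0, -2.7]
finger_gap: 35.2
```

Emit:
jog_arm(deltas="0 0 1 0 25; 0 0 2 0 25; 0 0 2.5 0 25; 0 0 3 0 25; 0 0 3 0 25; 0 0 3 0 25; 0 0 3 0 25; 0 0 3 0 25; 0 0 3 0 25; 0 0 3 0 25")

```text
clock: 47.0
eef_pos: [481.2, -247.3, 45.1]
eef_rot: [3.141, -0.0, 0.655]
wrist_force: [-3.9, 2.4, 7.1]
finger_gap: 35.7
```

Emit:
jog_arm(deltas="0 0 0 0 45; 0 0 0 0 55; 0 0 0 0 65; 0 0 0 0 75; 0 0 0 0 75; 0 0 -20 0 75; 0 0 -60 0 75; 0 0 -110 0 75; 0 0 -160 0 75; 0 0 -190 0 75")

```text
clock: 48.25
eef_pos: [481.4, -247.4, 237.1]
eef_rot: [3.139, -0.001, 0.655]
wrist_force: [1.1, 0.0, -0.4]
finger_gap: 75.0
```

Emit:
jog_arm(deltas="-20 0 -10 0 75; -40 0 -20 0 75; -60 0 -20 0 75; -60 0 -20 0 75; -60 0 -20 0 75; -60 0 -20 0 75; -60 0 -20 0 75; -60 0 -20 0 75; -60 0 -20 0 75; -60 0 -20 0 75")

```text
clock: 49.5
eef_pos: [433.6, -283.8, 254.4]
eef_rot: [3.142, -0.0, 0.655]
wrist_force: [-0.6, 0.1, 0.1]
finger_gap: 74.9
```

```bash
python3 - <<'E'
from h import *
st=manip.read_state();print(st["clock"],st["eef_pos"],st["qd"].round(3))
p,d=optics.camera("wrist");cv2.imwrite("pics/w12.png",cv2.resize(p[0:260,220:420,::-1],None,fx=2.3,fy=2.3,interpolation=cv2.INTER_CUBIC));np.savez("w12.npz",p=p,**{k:st[k] for k in("eef_pos","eef_rot")})
p,d=optics.camera("side");cv2.imwrite("pics/s12.png",cv2.resize(p[120:260,300:460,::-1],None,fx=4,fy=4,interpolation=cv2.INTER_CUBIC))
E
```

```text
49.5 [ 433.55821552 -283.79383298  254.42813695] [ 0.     0.    -0.001  0.    -0.     0.   ]
```

View pics/w12.png

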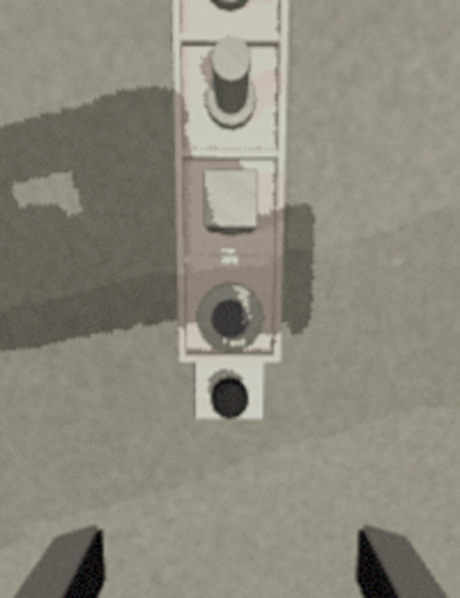

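View pics/s12.png

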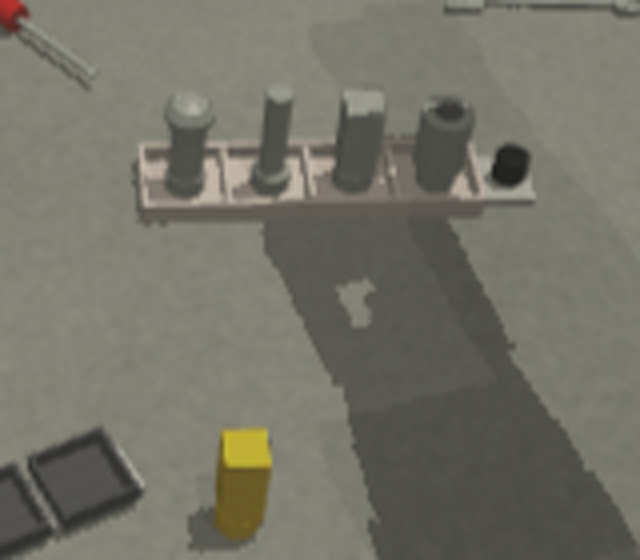

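```bash
python3 - <<'E'
from h import *
z=np.load("w12.npz");c=wristcal(z);e=np.array([-.7944,-.6074]);C=np.array([550.2,-194.0])
for n,(x,y),h in(("wide",(230,318),68),("square",(231,198),78),("slim",(231,58),88)):
    v=ray(c,(x/2.3-.3+220,y/2.3-.3),h)[:2]-C;print(n,"y",v@e,"x",v@[e[1],-e[0]])
c=optics.get_calibration("side")
for n,(x,y),h in(("domed",(190,106),76),("slim",(278,96),88)):
    v=ray(c,(x/4-.4+300,y/4-.4+120),h)[:2]-C;print(n,"y",v@e,"x",v@[e[1],-e[0]])
from cell import workorder
print(workorder.sign_off())
E
```

```text
wide y 88.2900216325654 x -0.2013877007991951
square y 30.54979751918922 x -0.5986471950628651
slim y -26.800781808678927 x -0.4719618969020001
domed y -84.3883770671373 x -2.250320225581362
slim y -27.170467281540297 x 3.2265207755817595
the job is handed in; nothing more can be done
None
```

All four punches are now in the white tray in reverse order. From the wash rack's knob they stood domed, slim, square, wide. From the tray's knob they now stand wide, square, slim, domed. Each was lowered until the wrist force showed it resting on the floor (6 to 13 N), then released. The job was handed in at about 50 s of the 122 s allowed.

**Last checks:** The wrist and side pictures show all four upright, with the gripper well clear. Measured positions are within about 3 mm of the compartment centres. The domed punch was measured only in the side view.

**What disagreed:**
- **Domed grip:** the fingers stopped at 32 mm on the domed punch's head and never reached the 24 mm barrel. A regrip 7 mm lower gave the same reading. I carried the punch by its head, and it stayed upright and was set down normally.
- **Camera views:** they differed by 2 to 5 mm in places: the side and wrist views put the slim punch about 3.5 mm apart across the tray. That is inside the 15 mm tolerance.

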